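Shut an enclosure door and draw it tight with its T-handle compression latch

TASK

The light-grey electrical enclosure lies on its back on the bench with its door standing open. Swing the door down onto its gasket, lean on the black T-handle to squeeze the gasket so that the latch can catch, and turn the handle clockwise all the way to its stop, re-gripping it as you need, so that the door is drawn tight. Do not force the handle against a latch that has not caught. Leave it shut with your hand off, and do not shift the screwdriver, padlock and file lying round it.

Things in the scene. Friction and masses are not known exactly. Their poses are not given: they have to be found in the camera images.
- enclosure: light-grey electrical enclosure lying on its back, outer 190 x 164 x 75 mm, fixed to the bench; origin at the centre of its underside. Its +x points to the hinge side (away from the robot at yaw 0), -x to the front (latch) side, +z up. A black rubber gasket runs round the top of its walls, proud by 14 mm at the front when free.
- door (a joint): door angle (rad): 0 = shut tight (level, gasket squeezed flat), 1.57 = upright, 1.95 = end stop. Stiff hinge: the door stays where it is left. At about 0.075 it meets the gasket, a spring of 45 N m/rad: pressed on the T-handle, some 15 N brings it to 0.025, 22 N to its metal stop at 0. Unlatched and let go, the gasket holds it up at 0.055 to 0.075.
- door_hinge (a point): on the hinge line, mid-width of the door: 102 mm along the enclosure's +x from its centre, 79 mm above the bench. The frame turns with the door: x in the door plane from free rim to hinge, y along the hinge line, z out of the outer face. Standing open, the door shows the front (the robot) its inside with the pawl; the outer face with the T-handle looks away from it.
- door_edge (a point): middle of the door's free rim, mid-thickness, 203 mm from the hinge line and 5 mm to its outer side (frame as door_hinge). The door is a plate 199 x 176 mm, 14 mm thick; its plain rim can be pinched: 45 mm or more to either side of this point both faces are free of parts near the rim.
- t_handle (a joint): T-handle angle (rad): 0 = open stop, 3.14 = shut stop, growing clockwise seen from outside. Free to 1.0; there the pawl's pin butts on the edge of the keeper unless the door is pressed down to 0.025 or less. Then it runs beneath, drawing the door down (under 0.4 N m), over a highest point at 2.7 to the stop. It stays where it is left; from 1.5 on the latch holds the door.
- handle_bar (a point): centre of the black T-bar, on the handle's axis, 152 mm from the hinge line. Bar 90 x 14 mm, 16 mm high, underside 22 mm and top 38 mm above the door's outer face, on a 16 mm stem over a round rosette 42 mm across, 7 mm high. Frame: x along the bar to its red-dotted end, y across, z out of the door. At joint 0 the red end points to the hinge, at 3.14 to the free rim.
- handle_red_end (a point): the red dot on the top of one end of the T-bar, 33 mm from the handle's axis.
- screwdriver: flat screwdriver with blue handle, 192 mm long, lying behind the enclosure's hinge side; bystander. Origin at the centre of its underside.
- padlock: brass padlock 63 x 42 x 15 mm lying to the right of the enclosure; bystander. Origin at the centre of its underside.
- file_flat: file with orange handle, 215 mm long, on the right of the bench; bystander. Origin at the centre of its underside.
- pawl: steel pawl on the inner end of the T-handle's shaft, turning with it: an arm with an upstanding 9 mm pin 30 mm off the axis, on the side of the bar's red end. When the pin stands against the keeper's edge because the door is not down far enough, 45 N between the two (1.3 N m on the handle) counts as forcing the latch; a normal closing needs under 25 N. Origin on the axis at the door's outer face.

How it is judged:
By the outcome, as a careful person would: the job done as asked, in the order asked, and still so for the second after the job is handed in, with the robot touching nothing.
It also fails if it takes over 72 s, if anything falls off the work surface, if the arm or the gripper's body presses on something with over 40 N, if the wrist force passes 120 N, or if a joint passes its speed limit or range.

ROBOT

A 6-joint arm with a two-finger parallel gripper is mounted at the origin on a cart in front of the work surface, level with it; the furniture and walls round the work are solid. World frame = base frame: x ahead of the robot, y to its left, z up, the work surface at z = 0. Lengths are in m, angles in degrees, forces in N, time in s.
With the tool pointing down it reaches from about 0.35 to 0.875 m from the base axis. Payload 4.2 kg.
Tool frame: the origin (TCP) lies midway between the tips of the shut fingers; the grasp point (between the pads) lies 19 mm behind it; z points along the fingers, y is the line along which they close (so a half turn about z gives the same grasp; the last joint's range is limited). The gripper opens to 87 mm and grips with 3 to 60 N. Pads are 19 mm wide; open, the fingers measure 117 mm over their backs; the gripper's body (75 mm by 190 mm) begins 51 mm behind the grasp point.
Start: joints at [-54.626, 22.042, 0.453, 0, -68.411, -14.817], TCP at [0.219, -0.585, 0.184] pointing down, gripper open.
Joint ranges: [-179.83, 179.83], [-69.29, 118.12], [-61.27, 80.66], [-181.25, 117.63], [-171.15, -9.14], [-177.46, 177.46]. Speed limits (degrees/s): [159.86, 159.86, 180, 180, 180, 180].

INTERFACE

Orientations are given as [roll, pitch, yaw] about the fixed x, y, z axes, in that order (R = Rz(yaw) Ry(pitch) Rx(roll)).
In Python, from workcell import env gives the robot as it stands. The module is installed in compiled form; this text tells all that it offers. Calls block until the motion is done:
- env.goto(position, orientation): joint-space move of the TCP to a pose.
- env.move_straight(position, rotation=None, rate=0.15, force_limit=None): straight line of the TCP; rotation=None keeps the orientation; rate is the mean speed in m/s. With force_limit (N) it stops when the force on the tool has changed by that much, and returns True; else False.
- env.set_joints(angles): joint-space move.
- env.gripper_to(opening, grasp_force=None): opening from 0.0 (shut) to 1.0 (fully open); grasp_force is the grip in N (None keeps the last); returns when the fingers have stopped.
- env.dwell(seconds).
- env.inverse_kinematics(position, orientation): joint angles nearest the present ones, or None.
- env.read_state(): the state.
- env.grab_frame(name): name is "scene" or "top" or "wrist"; returns a dict with "image" (384x512x3 uint8, blue, green, red), "fx", "fy", "cx", "cy" (pixels), "position" and "orientation" of the camera in the world. Camera axes: x right, y up, looking along -z (the intrinsics and any distortion apply to the point x, -y, -z); pixel columns grow to the right and rows downward; lengths in m; the calibration is good to about 2 mm. A picture is of the moment at which its call begins. There is no depth.
A pose or a line that the arm cannot do raises env.Unreachable and nothing moves.
- env.close_job(): hands the job in; it is judged then, once.
Trained networks look in a picture, given as the dict that the camera call returned (one of the last four; its "shot" number tells which), for a name from the list of things; names that differ only in an ending like _2 or _b are one class to them, and where a whole thing is asked for, a point or a joint stands for the part that bears it (a point fixed in the world has none). Each returns a list of dicts, best first, with "score" (0 to 1); they miss things now and then, are a little off and sometimes report something else, mostly with a low value. They report only what shows in the picture. A call takes as long as a camera call.
- env.search_frame(picture, thing): "xyz" ([x, y, z] in m, in world coordinates, good to about 4 mm: the middle of the surface that is visible of it).
- env.trace(picture, thing): "mask" (384x512 bool, what is visible of it).
The state is a dict: "clock": time; "joint_positions": joint angles; "qvel": joint speeds; "joint_torque": joint torques, N m; "position": TCP position; "tool_rot": TCP orientation; "force": force on the tool from outside, world axes, zero at the start; "wrist_torque": the same for the moment, N m; "opening": opening from 0.0 (shut) to 1.0 (fully open); "finger_force": force on a finger pad.
Only numpy, scipy, OpenCV 4.12 (cv2) and the standard library are available. Lean on these libraries where they do the work, as an engineer would, in place of code of your own. Each camera call takes 0.05 s, during which the arm holds its last target. There are 200 camera calls.

## Working session

There is one attempt and no reset: what is moved stays moved. The work goes in short steps, each a Python script; the robot and the scene stay as the last script left them, time stands still between calls to the robot, and variables do not carry over. Pictures are saved under pics/ and viewed, at most 10 in all, crops included, and the job is handed in when it is done.

```bash
mkdir -p pics; python3 - <<'E'
from workcell import env
import cv2,numpy as np
s=env.read_state(); print({k:np.round(v,3) for k,v in s.items()})
ims=[]
for n in ["scene","top"]:
    f=env.grab_frame(n); ims.append(f["image"])
    print(n,np.round(f["position"],3),f["orientation"],f["fx"],[k for k in f])
    for t in ["enclosure","door","door_hinge","door_edge","handle_bar","handle_red_end","pawl","screwdriver","padlock","file_flat"]:
        r=env.search_frame(f,t)
        print(t,[(np.round(q["xyz"],3).tolist(),round(q["score"],2)) for q in r[:2]])
cv2.imwrite("pics/a.png",cv2.resize(np.hstack(ims),(800,300)))
E
```

```text
{'clock': np.float64(0.0), 'joint_positions': array([-5.4627e+01,  2.2091e+01,  3.8000e-01, -3.1000e-02, -6.8409e+01,
       -1.4818e+01]), 'qvel': array([ 0.046, -0.032, -0.003,  0.008,  0.027,  0.064]), 'joint_torque': array([ 1.0000e-03, -3.9067e+01,  1.8741e+01,  4.2200e+00,  1.1000e-02,
       -0.0000e+00]), 'position': array([ 0.219, -0.585,  0.183]), 'tool_rot': array([ 1.79876e+02, -3.00000e-03, -1.59456e+02]), 'force': array([-1.099,  0.783, -0.927]), 'wrist_torque': array([-0.04 ,  0.006,  0.001]), 'finger_force': np.float64(0.0), 'opening': np.float64(1.004)}
scene [0.01  0.568 0.619] [  59.3652075     0.24028176 -141.83681342] 367.6326676654296 ['image', 'fx', 'fy', 'cx', 'cy', 'position', 'orientation', 'shot']
enclosure [([0.575, 0.172, 0.074], 0.75)]
door [([0.589, 0.18, 0.202], 0.86)]
door_hinge [([0.589, 0.18, 0.2], 0.71)]
door_edge [([0.591, 0.183, 0.2], 0.91)]
handle_bar [([0.569, 0.164, 0.232], 0.49)]
handle_red_end [([0.573, 0.163, 0.232], 0.63)]
pawl [([0.568, 0.161, 0.228], 0.68)]
screwdriver [([0.661, 0.13, 0.017], 0.58), ([0.574, 0.164, 0.231], 0.43)]
padlock []
file_flat [([0.546, -0.491, 0.01], 0.69)]
top [ 0.423 -0.098  1.568] [ 4.03060981e+00  4.96862766e-02 -9.01386792e+01] 443.38973879364727 ['image', 'fx', 'fy', 'cx', 'cy', 'position', 'orientation', 'shot']
enclosure [([0.528, 0.154, 0.046], 0.79)]
door [([0.599, 0.16, 0.254], 0.79)]
door_hinge [([0.597, 0.162, 0.259], 0.7), ([0.624, 0.162, 0.237], 0.5)]
door_edge [([0.589, 0.16, 0.252], 0.94)]
handle_bar [([0.622, 0.159, 0.236], 0.5)]
handle_red_end [([0.622, 0.158, 0.236], 0.59), ([0.594, 0.156, 0.253], 0.4)]
pawl [([0.573, 0.158, 0.238], 0.59)]
screwdriver [([0.662, 0.104, 0.022], 0.65)]
padlock [([0.373, -0.133, 0.016], 0.49)]
file_flat [([0.551, -0.503, 0.011], 0.64)]
```

View pics/a.png

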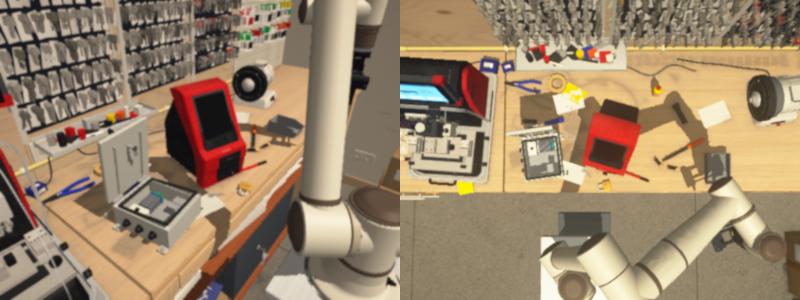

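The scene view (left) shows the open door at about (125,150) with the enclosure in front of it. The top view (right) shows the enclosure at about (545,155), a red instrument close on its right at (612,140) and a machine to its left at (450,130). I'll crop for a precise yaw.

```bash
python3 - <<'E'
from workcell import env
import cv2,numpy as np
f=env.grab_frame("top"); im=f["image"]
for t in ["enclosure","door"]:
    r=env.trace(f,t)
    for q in r[:1]:
        m=q["mask"].astype(np.uint8); ys,xs=np.nonzero(m)
        print(t,q["score"],m.sum(),xs.min(),xs.max(),ys.min(),ys.max(),cv2.minAreaRect(np.c_[xs,ys].astype(np.float32)))
a=cv2.resize(im[130:250,130:330],(800,480),interpolation=cv2.INTER_CUBIC)
cv2.imwrite("pics/b.png",a)
g=env.grab_frame("scene")
cv2.imwrite("pics/c.png",cv2.resize(g["image"][140:340,90:360],(810-10,592),interpolation=cv2.INTER_CUBIC))
import pickle; pickle.dump([f,g],open("fr.pkl","wb"))
print(f["fx"],f["fy"],f["cx"],f["cy"],f["orientation"],g["orientation"],g["position"],g["cx"],g["cy"])
E
```

```text
enclosure 0.77 3678 136 215 152 231 ((174.8920440673828, 189.76585388183594), (79.06143951416016, 71.4957504272461), 81.63410949707031)
door 0.76 607 136 201 152 176 ((168.88999938964844, 164.22999572753906), (64.24337005615234, 23.186607360839844), 5.90614128112793)
443.38973879364727 443.38973879364727 254.08336390529055 192.8311627339333 [ 4.03060981e+00  4.96862766e-02 -9.01386792e+01] [  59.3652075     0.24028176 -141.83681342] [0.00973586 0.56769124 0.61861625] 256.7604968010227 191.0405213783889
```

View pics/b.png

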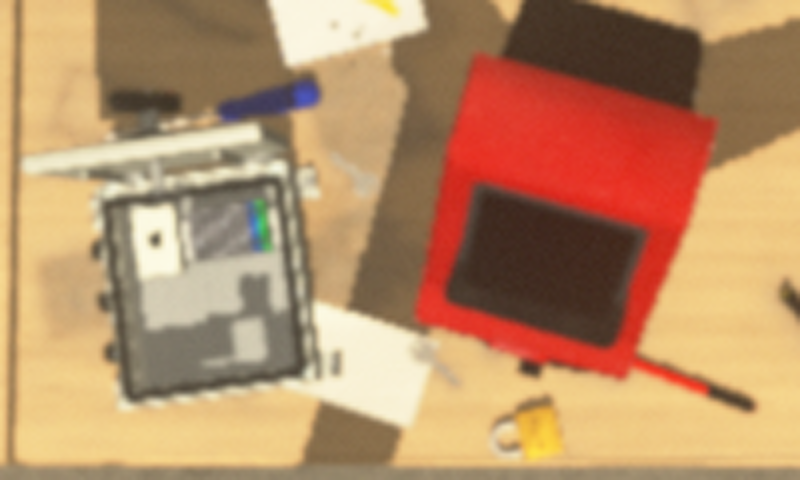

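View pics/c.png

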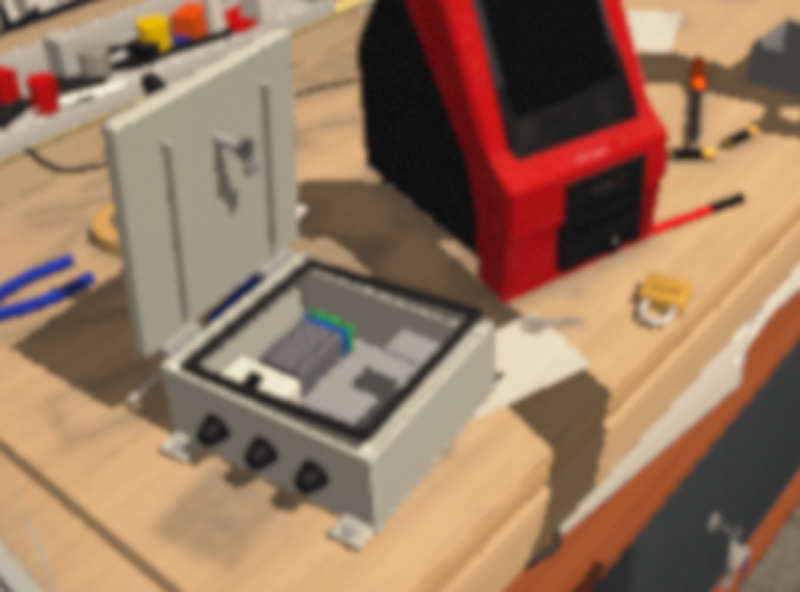

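The top crop shows the box rim corners at about (122,405), (310,378), (285,178) and (100,205), with the door rim as a strip from (22,163) to (262,130). The scene crop shows the door's inside face with corners at (108,128), (290,30) and (145,355). Next I'll fit pose and door angle.

```bash
cat > geo.py <<'E'
import numpy as np
from scipy.spatial.transform import Rotation as R
def proj(f,P):
    Rc=R.from_euler('xyz',f["orientation"],degrees=True).as_matrix()
    p=(np.atleast_2d(P)-f["position"])@Rc
    return np.c_[f["cx"]+f["fx"]*p[:,0]/-p[:,2], f["cy"]+f["fy"]*-p[:,1]/-p[:,2]]
def enc(p,L):  # enclosure local -> world
    c,s=np.cos(p[2]),np.sin(p[2]); L=np.atleast_2d(L)
    return np.c_[p[0]+c*L[:,0]-s*L[:,1],p[1]+s*L[:,0]+c*L[:,1],L[:,2]]
def door(p,th,D): # hinge-frame -> world
    D=np.atleast_2d(D)
    return enc(p,np.c_[.102+D[:,0]*np.cos(th)+D[:,2]*np.sin(th),D[:,1],.079-D[:,0]*np.sin(th)+D[:,2]*np.cos(th)])
E
python3 - <<'E'
import pickle,numpy as np
from geo import *
from scipy.optimize import least_squares
f,g=pickle.load(open("fr.pkl","rb"))
T=lambda a:np.array(a)/4+[130,130]
S=lambda a:np.array(a)/2.962+[90,140]
box=[[-.095,.082,.075],[-.095,-.082,.075],[.095,-.082,.075],[.095,.082,.075]]
tb=T([(122,405),(310,378),(285,178),(100,205)])
sb=S([(370,462),(492,325),(305,255),(168,365)]); sbot=S([(378,528)])
td=T([(22,168),(262,150)])   # inside edge of free rim
sd=S([(108,128),(290,30),(147,357)])
def res(v):
    p=v[:3];th=v[3]; D=[[-.203,.088,-.002],[-.203,-.088,-.002]]
    return np.concatenate([(proj(f,enc(p,box))-tb).ravel(),(proj(g,enc(p,box))-sb).ravel(),(proj(g,enc(p,[[-.095,.082,0]]))-sbot).ravel(),
      (proj(f,door(p,th,D))-td).ravel(),(proj(g,door(p,th,D+[[-.004,.088,-.002]]))-sd).ravel()])
r=least_squares(res,[.5,.16,0.1,1.6],loss='soft_l1')
print(r.x,np.degrees(r.x[2:])); print(np.round(r.fun.reshape(-1,2),1) if r.fun.size%2==0 else r.fun)
p=r.x[:3]
for n,D in [("edge",[-.203,0,.005]),("bar",[-.152,0,.042])]:print(n,door(p,r.x[3],D),door(p,0.075,D),door(p,0,D))
E
```

```text
[0.49819925 0.14769314 0.13240203 1.50929317] [ 7.58607762 86.47612891]
[[ 0.3  2.1]
 [ 1.8  2.2]
 [ 0.9 -3.5]
 [-0.9 -3.8]
 [-0.2  0.7]
 [ 1.2  0.1]
 [-0.8 -0.9]
 [-2.6  0.2]
 [-0.6  4.5]
 [ 0.8  0.9]
 [ 0.7 -2.7]
 [ 0.6 -0.3]
 [-0.1 -0.7]
 [ 0.3  1. ]]
edge [[0.59188531 0.16017036 0.28192351]] [[0.39902028 0.13448437 0.09919667]] [[0.39808324 0.13435957 0.084     ]]
bar [[0.63159938 0.16545952 0.23329411]] [[0.45217993 0.14156423 0.13227125]] [[0.44863687 0.14109236 0.121     ]]
```

```bash
cat >> geo.py <<'E'
P=np.array([0.498,0.1477,0.1324]); Y=np.degrees(P[2])
E
python3 - <<'E'
from workcell import env
from geo import *
import cv2
env.gripper_to(0.0,20)
env.goto([0.40,-0.35,0.50],[180,0,Y])
pre=door(P,1.9,[-.185,-.07,.06])[0]; pre[2]=.45
env.goto(pre,[180,0,Y]); s=env.read_state(); print(s["clock"],s["joint_positions"].round(0),s["position"])
f=env.grab_frame("wrist"); print(f["position"],f["orientation"])
for t in ["door_edge","handle_bar","handle_red_end","screwdriver","door_hinge"]:
    print(t,[(np.round(q["xyz"],3).tolist(),round(q["score"],2)) for q in env.search_frame(f,t)[:2]])
cv2.imwrite("pics/d.png",f["image"])
E
```

```text
6.8917 [  21.   36.   61.    0. -115.   77.] [0.72375742 0.10562127 0.45112891]
[0.79147311 0.11475987 0.6517354 ] [-1.46736589e+01 -1.63135272e-02 -8.25212207e+01]
door_edge [([0.612, 0.158, 0.132], 0.97), ([0.637, 0.156, 0.223], 0.62)]
handle_bar [([0.64, 0.16, 0.218], 0.64)]
handle_red_end [([0.636, 0.158, 0.221], 0.76)]
screwdriver [([0.667, 0.118, 0.022], 0.84), ([0.641, 0.163, 0.219], 0.72)]
door_hinge [([0.615, 0.162, 0.138], 0.73)]
```

View pics/d.png

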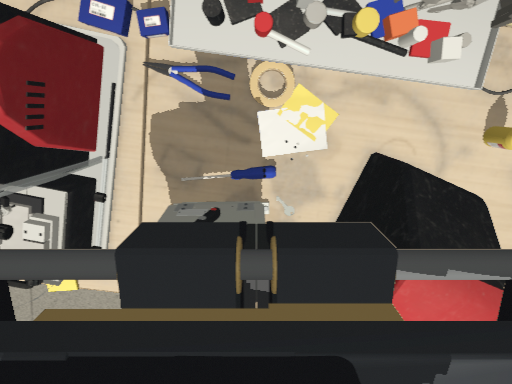

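The wrist view shows the black bar on the door's outer face at about (205,217), with its red end at (214,212) pointing towards the robot's right. So the handle is probably not at 0. I'll push the door part-way down and then look again.

```bash
cat >> geo.py <<'E'
def tip(th,y=-.07,gap=0.,h=.011,x=-.188):
    q=door(P,th,[x,y,.012+gap])[0]; return q+h*np.array([np.cos(P[2]),np.sin(P[2]),0])
E
python3 - <<'E'
from workcell import env
from geo import *
import cv2
a=tip(1.51,gap=.035); 
env.move_straight([a[0],a[1],.36],[180,0,Y],rate=.25); env.move_straight(a,rate=.15)
for th in np.arange(1.5,.34,-.1):
    env.move_straight(tip(th),rate=.2); s=env.read_state(); print(round(th,2),s["force"].round(1),round(s["clock"],1))
e=tip(.4,gap=.05); env.move_straight(e,rate=.2)
e[2]=.5
f0=door(P,.3,[-.152,0,.04])[0]
env.goto([f0[0]-.12,f0[1],.42],[180,0,Y])
f=env.grab_frame("wrist"); print(env.read_state()["clock"],f["position"],f["orientation"])
for t in ["door_edge","handle_bar","handle_red_end","door_hinge"]:
    print(t,[(np.round(q["xyz"],3).tolist(),round(q["score"],2)) for q in env.search_frame(f,t)[:2]])
cv2.imwrite("pics/e.png",f["image"])
import pickle; pickle.dump(f,open("e.pkl","wb"))
E
```

```text
1.5 [0.5 0.7 1.1] 9.1
1.4 [0.8 0.  0.4] 9.3
1.3 [0.6 0.3 0.6] 9.6
1.2 [-0.5 -0.9 -0.4] 9.8
1.1 [ 0.5  0.6 -1.2] 10.1
1.0 [-0.   0.4  0.4] 10.3
0.9 [0.5 0.2 0.7] 10.6
0.8 [-0.7  0.2  0.2] 10.8
0.7 [0.3 0.4 1. ] 11.1
0.6 [ 0.2 -0.7  1. ] 11.3
0.5 [ 0.7 -0.3 -0.1] 11.6
0.4 [ 0.6 -0.4  0.7] 11.8
13.2917 [0.4151577  0.15310274 0.61866703] [-14.92427899  -0.10302032 -82.41204006]
door_edge []
handle_bar []
handle_red_end [([0.372, -0.124, 0.011], 0.34)]
door_hinge []
```

View pics/e.png

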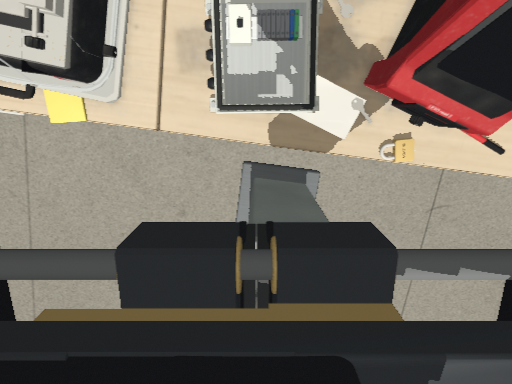

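The enclosure interior is in view with its front edge around (215..318,110). The door isn't in the picture, so my fingers missed it. I'll check the pose against this image and the scene view.

```bash
python3 - <<'E'
from workcell import env
from geo import *
import cv2,pickle
f=pickle.load(open("e.pkl","rb"))
box=[[-.095,.082,.075],[-.095,-.082,.075],[.095,-.082,.075],[.095,.082,.075],[-.095,.082,.0],[-.095,-.082,.0]]
print(proj(f,enc(P,box)).round(0).tolist())
g=env.grab_frame("scene"); im=cv2.resize(g["image"],None,fx=3,fy=3,interpolation=cv2.INTER_CUBIC)
def draw(pts,col):
    for u in pts: cv2.circle(im,tuple(int(v*3+1) for v in u),5,col,-1)
draw(proj(g,enc(P,box)),(0,255,0))
for th,c in [(1.51,(0,0,255)),(1.8,(255,0,255))]:
    draw(proj(g,door(P,th,[[-.203,.088,-.002],[-.203,-.088,-.002],[-.004,.088,-.002],[-.004,-.088,-.002]])),c)
cv2.imwrite("pics/f.png",im[330:930,200:1000])
t=env.grab_frame("top"); pickle.dump([t,g],open("fr2.pkl","wb"))
im=cv2.resize(t["image"],None,fx=6,fy=6,interpolation=cv2.INTER_CUBIC)
def draw(pts,col):
    for u in pts: cv2.circle(im,tuple(int(v*6+2) for v in u),5,col,-1)
draw(proj(t,enc(P,box)),(0,255,0))
for th,c in [(1.51,(0,0,255)),(1.8,(255,0,255))]:
    draw(proj(t,door(P,th,[[-.203,.088,-.002],[-.203,-.088,-.002],[-.004,.088,-.002],[-.004,-.088,-.002]])),c)
cv2.imwrite("pics/g.png",im[840:1440,700:1400])
E
```

```text
[[215.0, 115.0], [315.0, 115.0], [321.0, -16.0], [211.0, -16.0], [220.0, 114.0], [308.0, 114.0]]
```

View pics/f.png

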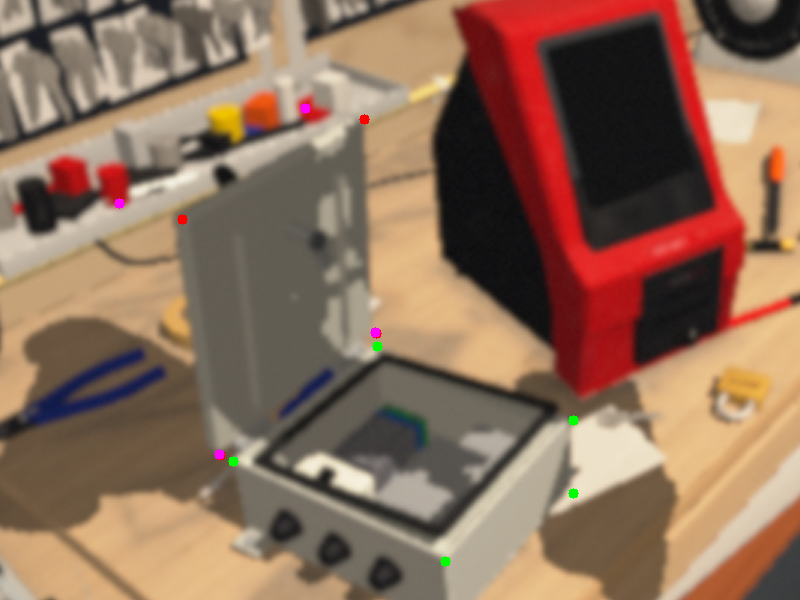

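View pics/g.png

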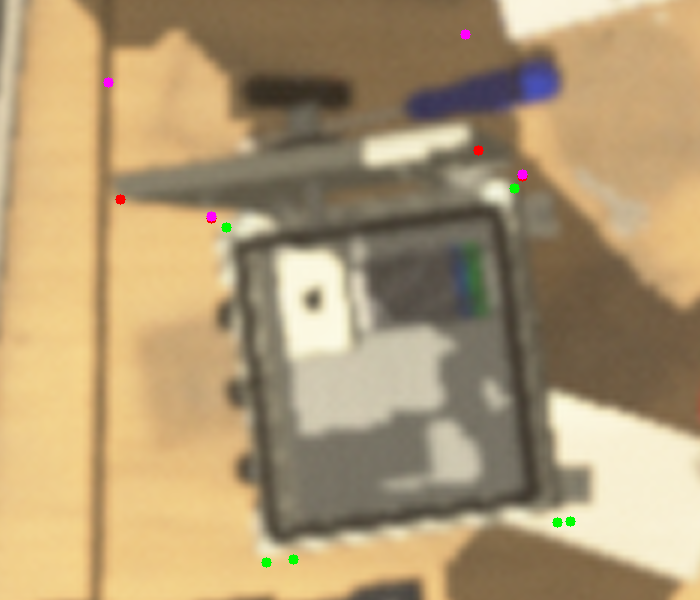

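The door is still upright. The model points (green) sit a few pixels towards the robot in all views, so the true box is about 6 mm further along +x. I'll triangulate the rim corners and refit.

```bash
python3 - <<'E'
import pickle,numpy as np
from geo import *
from scipy.optimize import least_squares
t,g=pickle.load(open("fr2.pkl","rb")); e=pickle.load(open("e.pkl","rb"))
T=lambda a:(np.array(a)+[700,840])/6
S=lambda a:(np.array(a)+[200,330])/3
def tri(a,b):
    r=least_squares(lambda X:np.r_[proj(t,X)[0]-a,proj(g,X)[0]-b],[.59,.16,.25]);return r.x.round(4),r.fun.round(1)
L=("rimL",(112,188),(180,215)),("rimR",(472,143),(366,122)),("FL",(268,543),(441,538)),("FR",(552,503),(560,403)),("BL",(232,232),(250,438)),("BR",(505,188),(372,352))
for n,a,b in L: print(n,*tri(T(a),S(b)))
box=[[-.095,.082,.075],[-.095,-.082,.075]]
def res(v):
    p=v[:3];th=v[3]; D=[[-.203,.088,-.002],[-.203,-.088,-.002]]
    bx=enc(p,box+[[.095,.082,.075],[.095,-.082,.075]])
    d=door(p,th,D)
    return np.concatenate([(proj(t,bx)-T([l[1] for l in L[2:]])).ravel(),(proj(g,bx)-S([l[2] for l in L[2:]])).ravel(),
      (proj(t,d)-T([l[1] for l in L[:2]])).ravel(),(proj(g,d)-S([l[2] for l in L[:2]])).ravel(),
      (proj(e,bx[:2])-[[213,110],[318,110]]).ravel()])
r=least_squares(res,[.5,.15,.13,1.5],loss='soft_l1'); print(r.x.round(4)); print(r.fun.reshape(-1,2).round(1).tolist())
print(tip2:=door(r.x[:3],r.x[3],[[-.203,-.07,.012],[-.203,-.07,-.002]]))
from geo import tip; print(tip(1.5),tip(1.2))
E
```

```text
rimL [0.5757 0.2466 0.2836] [ 0.8  0.6 -0.6 -0.1]
rimR [0.5971 0.0722 0.2786] [ 0.9  0.9 -1.  -0.1]
FL [0.4012 0.2111 0.0857] [ 0.4  0.5 -0.4 -0. ]
FR [0.425  0.0551 0.0867] [-0.1 -0.1  0.1  0. ]
BL [0.5733 0.2305 0.0931] [ 0.8  0.7 -0.6 -0.1]
BR [0.6029 0.0842 0.0713] [-0.1 -0.1  0.1  0. ]
[0.506  0.1461 0.1348 1.4865]
[[0.0, 0.5], [1.1, 0.5], [-0.8, -3.4], [1.7, -2.7], [-1.1, 5.0], [1.7, 3.7], [-7.5, 5.6], [-0.3, -3.6], [1.8, 0.5], [1.5, -0.2], [0.4, 0.5], [-1.2, -1.7], [3.9, 0.3], [-0.8, 0.1]]
[[0.61141919 0.08974147 0.28228945]
 [0.59759548 0.08786659 0.28111046]]
[0.61793494 0.09305477 0.2673779 ] [0.5628115  0.08571348 0.25857164]
```

```bash
sed -i 's/^P=.*/P=np.array([0.503,0.147,0.1335]); Y=np.degrees(P[2])/' geo.py
cat > chk.py <<'E'
import numpy as np
def chk(env,lab):
    f=env.grab_frame("scene"); r=env.trace(f,"door"); s=env.read_state()
    if r:
        ys,xs=np.nonzero(r[0]["mask"]); print(lab,"door",len(xs),xs.min(),xs.max(),ys.min(),ys.max(),end=' ')
    print(s["position"].round(4),s["force"].round(1),round(s["opening"],2),round(s["clock"],1))
    return f
E
python3 - <<'E'
from workcell import env
from geo import *
from chk import chk
import cv2
chk(env,"start")
a=tip(1.51,gap=.03,x=-.175)
env.goto([a[0]-.05,a[1],.42],[180,0,Y])
env.move_straight([a[0],a[1],.36],rate=.3); env.move_straight(a,rate=.2)
f=chk(env,"behind %s"%a.round(3)); cv2.imwrite("pics/h.png",cv2.resize(f["image"][90:320,60:367],(800,600)))
for th in (1.5,1.35,1.2): env.move_straight(tip(th,x=-.175),rate=.2)
chk(env,"1.2 %s"%tip(1.2,x=-.175).round(3))
E
```

```text
start door 133 134 177 233 275 [0.347  0.1435 0.4197] [0.3 1.  0.6] 0.01 13.7
behind [0.655 0.097 0.256] door 4948 125 190 149 260 [0.6564 0.0972 0.2595] [0.2 0.6 0.4] 0.0 15.9
1.2 [0.573 0.086 0.246] door 4933 124 190 150 260 [0.5737 0.086  0.2468] [-0.1  0.2  0.1] 0.01 16.9
```

View pics/h.png

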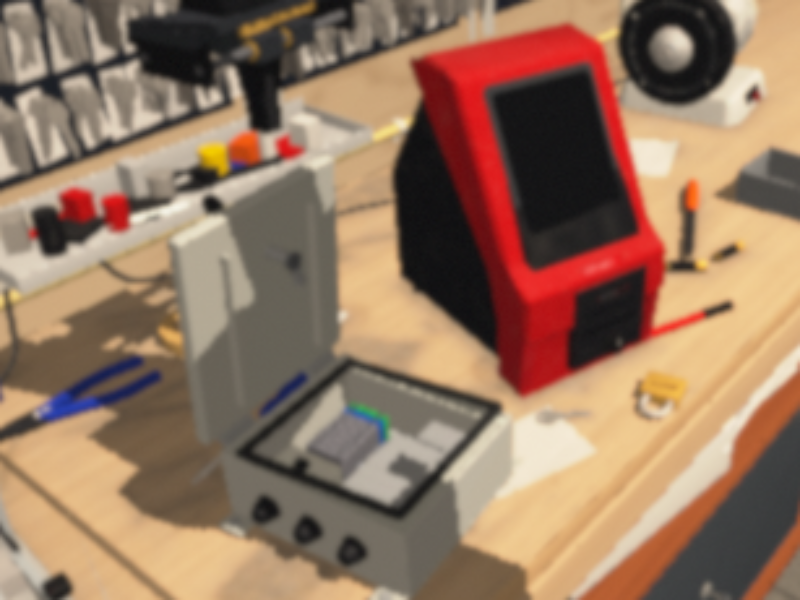

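The fingers' tip shows at about (265,130) in this crop, well above the door's rim. I'll compare this with the projected TCP.

```bash
python3 - <<'E'
from geo import *
import pickle
t,g=pickle.load(open("fr2.pkl","rb"))
print(proj(g,[[.6564,.0972,.2595],[.6564,.0972,.33],[.6564,.0972,.2795]]), "seen",265/800*307+60,130/600*230+90)
print(proj(g,door(P,1.487,[[-.203,.088,-.002],[-.203,-.088,-.002]])))
print(g["position"],g["orientation"])
from workcell import env
f=env.grab_frame("top"); s=env.read_state()["position"]; print(s,proj(f,s)); pickle.dump(f,open("t3.pkl","wb"))
import cv2
u,v=proj(f,s)[0].astype(int); 
w=env.grab_frame("scene"); u2,v2=proj(w,s)[0].astype(int)
A=[cv2.resize(q["image"][max(b-60,0):b+60,max(a-40,0):a+40],(400,600),interpolation=cv2.INTER_CUBIC) for q,a,b in((f,u,v),(w,u2,v2))]
for x in A: cv2.circle(x,(200,300),4,(0,255,0),-1)
cv2.imwrite("pics/i.png",np.hstack(A))
E
```

```text
[[162.75405172 155.24423459]
 [158.44869514 126.11199561]
 [161.57029734 147.23434853]] seen 161.69375 139.83333333333334
[[127.53978772 182.8211867 ]
 [188.084579   149.37012611]]
[0.00973586 0.56769124 0.61861625] [  59.3652075     0.24028176 -141.83681342]
[0.57365972 0.08594009 0.24664563] [[192.98835711 173.95231838]]
```

View pics/i.png

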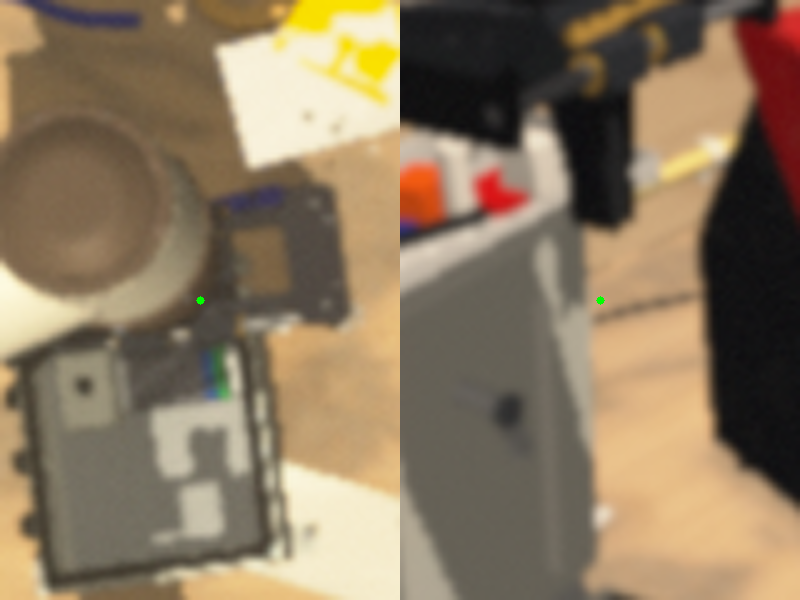

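The tip shows 14 px, roughly 38 mm, higher than the reported TCP projects to: (605,228) seen against (600,300) predicted. The door hasn't moved. I'll check the arm/camera consistency numerically with the padlock, then try the push lower and watch the door mask.

```bash
python3 - <<'E'
from workcell import env
from geo import *
from chk import chk
import pickle
e=pickle.load(open("e.pkl","rb")); t,g=pickle.load(open("fr2.pkl","rb"))
def ray(f,u,v,z):
    d=R.from_euler('xyz',f["orientation"],degrees=True).as_matrix()@np.array([(u-f["cx"])/f["fx"],-(v-f["cy"])/f["fy"],-1]); c=np.array(f["position"]); return (c+d*(z-c[2])/d[2]).round(4)
print("padlock",ray(e,403,150,.015),ray(t,130+535/4,130+430/4,.015))
a=tip(1.51,gap=.035,x=-.15)
s=env.read_state()["position"]
env.move_straight([s[0],s[1],.40],rate=.3)
env.move_straight([a[0],a[1],.36],rate=.3); env.move_straight(a,rate=.2)
chk(env,"behind")
for th in (1.5,1.4,1.3,1.2): env.move_straight(tip(th,x=-.15),rate=.2)
f=chk(env,"1.2")
pickle.dump(f,open("s4.pkl","wb"))
E
```

```text
padlock [ 0.3736 -0.1315  0.015 ] [ 0.3766 -0.1302  0.015 ]
behind door 4984 124 190 149 260 [0.6627 0.0979 0.2342] [-0.2  1.4  0.7] 0.01 19.0
1.2 door 3996 136 202 156 260 [0.5819 0.087  0.223 ] [ 0.3  0.2 -0.1] 0.01 20.2
```

```bash
cat >> chk.py <<'E'
from geo import *
def th_of(f,env):
    r=env.trace(f,"door"); 
    if not r: return None
    m=r[0]["mask"]; ys,xs=np.nonzero(m); best=[]
    import cv2
    for th in np.arange(0,1.6,.02):
        q=proj(f,door(P,th,[[x,y,z] for x in(-.203,-.004) for y in(-.088,.088) for z in(-.002,.012)]))
        h=cv2.convexHull(q.astype(np.float32)).astype(int); k=np.zeros(m.shape,np.uint8); cv2.fillConvexPoly(k,h,1)
        best.append(((k.astype(bool)&m).sum()/(k.astype(bool)|m).sum(),th))
    return [(round(a,2),round(b,2)) for a,b in sorted(best)[::-1][:2]], r[0]["score"]
E
python3 - <<'E'
from workcell import env
from geo import *
from chk import *
import cv2
f=env.grab_frame("scene"); print(th_of(f,env))
for th in (1.1,1.0): env.move_straight(tip(th,x=-.15),rate=.2)
f=env.grab_frame("scene"); print(th_of(f,env)); print(tip(1.0,x=-.15),env.read_state()["force"], env.read_state()["position"], proj(f,env.read_state()["position"]))
cv2.imwrite("pics/j.png",cv2.resize(f["image"][110:270,90:303],(800,600),interpolation=cv2.INTER_CUBIC))
E
```

```text
([(np.float64(0.91), np.float64(1.24)), (np.float64(0.9), np.float64(1.26))], 0.89)
([(np.float64(0.86), np.float64(1.08)), (np.float64(0.85), np.float64(1.1))], 0.7)
[0.5539954  0.08322017 0.21170428] [ 0.20539085  0.16940753 -0.67067048] [0.55435209 0.08329668 0.21172912] [[200.07321861 184.36024912]]
```

View pics/j.png

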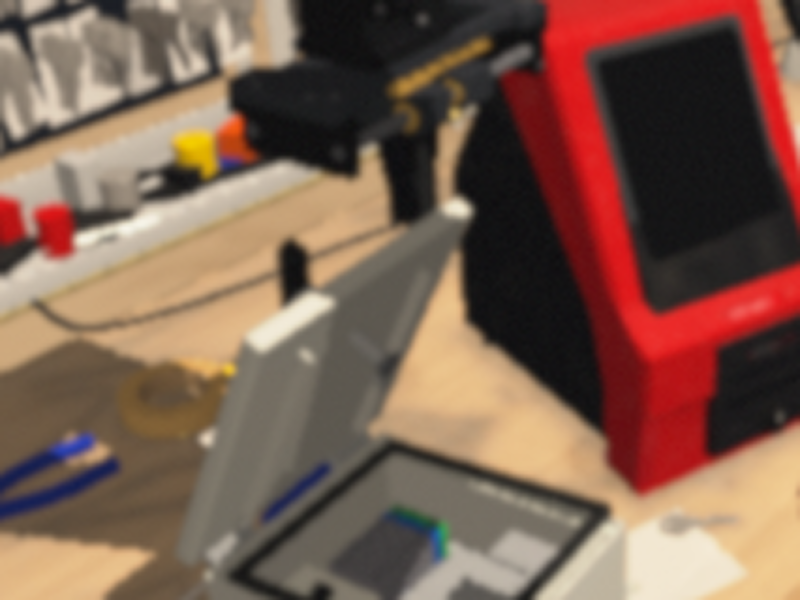

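The door is now swinging down, with the fingers behind it at about (410,215). The black non-red end of the bar shows at (290,270) above the rim's left half. I have used all my views, so from here I rely on numbers. I'll push on with a tool-length correction and a force guard.

```bash
python3 - <<'E'
from workcell import env
from geo import *
from chk import *
import cv2,pickle
for th in (1.0,.85,.7,.55,.4,.3,.22):
    q=tip(th,x=-.178)-[0,0,.03]
    if env.move_straight(q,rate=.2,force_limit=8): print("contact",th); break
s=env.read_state(); print(s["position"],s["force"].round(1),s["clock"])
f=env.grab_frame("scene"); print(th_of(f,env))
q=tip(.5,x=-.17,gap=.1); env.move_straight(q,rate=.3)
c=door(P,.25,[-.152,0,.04])[0]
# wrist camera looks from +x side of tool: put TCP nearer to the robot
env.goto(c+[-.03,0,.27],[180,0,Y+180])
f=env.grab_frame("wrist"); print(f["position"],f["orientation"],env.read_state()["clock"],env.read_state()["joint_positions"].round(0))
for t in ["door_edge","handle_bar","handle_red_end"]:
    print(t,[(np.round(q["xyz"],3).tolist(),round(q["score"],2)) for q in env.search_frame(f,t)[:2]])
pickle.dump(f,open("w5.pkl","wb"))
E
```

```text
[0.45511168 0.06988305 0.10000762] [ 0.6 -0.  -0.6] 22.7583
([(np.float64(0.94), np.float64(0.22)), (np.float64(0.94), np.float64(0.24))], 0.73)
[0.36827016 0.13319127 0.62565429] [-1.47616599e+01  2.74499232e-02  9.76562232e+01] 26.475 [  38.    1.    7.   -0.  -96. -121.]
door_edge [([0.472, 0.148, 0.126], 0.79), ([0.465, 0.14, 0.162], 0.34)]
handle_bar [([0.464, 0.145, 0.162], 0.74), ([0.473, 0.147, 0.123], 0.58)]
handle_red_end [([0.464, 0.142, 0.167], 0.82)]
```

```bash
cat > bar.py <<'E'
from geo import *
import cv2
def bar(f,env,th,top=.05):
    "bar angle (joint) and centre from a picture, using plane of the bar's top"
    r=env.trace(f,"handle_bar")
    if not r: print("no mask"); return
    m=r[0]["mask"].astype(np.uint8); print("mask",m.sum(),r[0]["score"])
    Rc=R.from_euler('xyz',f["orientation"],degrees=True).as_matrix(); c=np.array(f["position"])
    o=door(P,th,[0,0,top])[0]; n=door(P,th,[0,0,top+1])[0]-o
    ax=door(P,th,[[1,0,top],[0,1,top]])-o
    def back(us):
        d=np.c_[(us[:,0]-f["cx"])/f["fx"],-(us[:,1]-f["cy"])/f["fy"],-np.ones(len(us))]@Rc.T
        w=c+d*((o-c)@n/(d@n))[:,None]; return (w-o)@ax.T   # door-frame x,y
    im=f["image"].astype(int); k=cv2.dilate(m,np.ones((5,5)))>0
    dark=(im.max(2)<75)&k; red=(im[...,2]>90)&(im[...,2]>2*im[...,1])&k
    for nm,q in(("dark",dark),("red",red),("mask",m>0)):
        v,u=np.nonzero(q)
        if len(u)<3: print(nm,len(u)); continue
        X=back(np.c_[u,v].astype(float)); rect=cv2.minAreaRect((X*1000).astype(np.float32))
        print(nm,len(u),"mean",X.mean(0).round(4),"rect",np.round(rect[0],1),np.round(rect[1],1),round(rect[2],1))
        if nm=="dark": d0=np.array(rect[0])/1000
        if nm=="red": v=X.mean(0)-[-.152,0]; print("joint from red, axis nominal",round(np.arctan2(-v[1],v[0]),3),"r",np.hypot(*v).round(4))
E
python3 - <<'E'
from bar import *
from workcell import env
f=env.grab_frame("wrist")
bar(f,env,.23)
E
```

```text
mask 521 0.76
dark 547 mean [-0.1603  0.0033] rect [-155.7    0.4] [23.4 89.9] 68.5
red 21 mean [-0.1207 -0.0095] rect [-120.7   -9.5] [6.1 6.9] 89.4
joint from red, axis nominal 0.293 r 0.0327
mask 521 mean [-0.1577  0.0024] rect [-155.5    0.7] [16.1 89.9] 69.6
```

The handle reads about 0.33 rad (bar 90 x 16 mm and red dot 33 mm out, matching the model), so it's in the free range. Next I push the door onto its gasket with guarded force, which also calibrates the true tip height.

```bash
python3 - <<'E'
from workcell import env
from geo import *
from chk import *
from bar import bar
q=tip(.23,x=-.18,h=0); env.goto([q[0],q[1],.20],[180,0,Y-90])
print(env.read_state()["joint_positions"].round(0),env.read_state()["clock"])
q0=tip(.05,x=-.18,h=0)
env.move_straight([q0[0],q0[1],.125],rate=.2)
h=env.move_straight([q0[0],q0[1],.045],rate=.06,force_limit=18)
s=env.read_state(); print(h,s["position"].round(4),s["force"].round(1),s["clock"])
f=env.grab_frame("scene"); print(th_of(f,env))
E
```

```text
[ 30.   4. -21.   0. -65. -22.] 28.2417
True [0.434  0.0667 0.0538] [-3.8  1.9 11.8] 29.8583
([(np.float64(0.92), np.float64(0.0)), (np.float64(0.91), np.float64(0.02))], 0.92)
```

```bash
python3 - <<'E'
from workcell import env
from geo import *
from chk import *
from bar import bar
s=env.read_state(); p=s["position"]; env.move_straight([p[0],p[1],.14],rate=.25)
env.gripper_to(.5,60)
env.goto([.385,.135,.36],[180,0,Y-19])
f=env.grab_frame("wrist"); bar(f,env,.065)
s=env.read_state(); print(s["joint_positions"].round(0),s["clock"],s["opening"],s["force"].round(1))
g=env.grab_frame("scene"); print(th_of(g,env))
E
```

```text
mask 809 0.76
dark 770 mean [-0.1541  0.0021] rect [-153.9    2.1] [21.5 86.8] 70.1
red 34 mean [-0.1226 -0.0094] rect [-122.7   -9.7] [7.5 5.9] 70.8
joint from red, axis nominal 0.308 r 0.0309
mask 809 mean [-0.1518  0.0016] rect [-153.5    1.8] [16.4 88. ] 68.4
[ 42.  -5.  -7.  -0. -87.  36.] 32.5 0.49920742792645123 [-0.   0.8 -1. ]
([(np.float64(0.94), np.float64(0.06)), (np.float64(0.94), np.float64(0.04))], 0.9)
```

```bash
python3 - <<'E'
from workcell import env
from geo import *
c=door(P,.06,[-.153,.0018,.037])[0]; n=c-[0,0,.039]; j0=.35
rot=[180,0,Y-np.degrees(j0)]
env.goto([n[0],n[1],n[2]+.06],rot)
h=env.move_straight(n,rate=.1,force_limit=6)
s=env.read_state(); print(h,n,s["position"].round(4),s["force"].round(1),s["clock"])
env.gripper_to(0,60)
s=env.read_state(); print(s["opening"]*87,s["finger_force"],s["position"].round(4),s["force"].round(1),s["wrist_torque"].round(2),s["joint_positions"].round(0),s["clock"])
E
```

```text
False [0.454686   0.14232765 0.08610791] [0.4554 0.1428 0.087 ] [ 0.5 -0.   0.2] 34.25
13.103426768746598 62.97488434065599 [0.4549 0.1426 0.0863] [-0.6  2.3  0.9] [ 0.27  0.32 -0.03] [ 37.  14. -28.  -0. -49.  41.] 34.8833
```

```bash
python3 - <<'E'
from workcell import env
from geo import *
n=env.read_state()["position"].copy(); n[:2]=[.454686,.14232765]; n[2]=.0861
for i in range(11):
    n[2]-=.002; n[0]-=.00005
    env.move_straight(n,rate=.03); s=env.read_state()
    print(round(n[2],4),s["position"].round(4),s["force"].round(1),round(s["opening"]*87,1),round(s["clock"],2))
    if s["force"][2]>22: break
E
```

```text
0.0841 [0.4544 0.1425 0.0845] [-3.8  2.   5.3] 13.2 35.13
0.0821 [0.454  0.1425 0.0829] [-6.9  3.1  8.6] 13.5 35.38
0.0801 [0.4536 0.1424 0.0815] [-10.5   2.3  13.5] 13.3 35.63
0.0781 [0.4533 0.1423 0.08  ] [-11.9   2.8  17.9] 13.3 35.88
0.0761 [0.453  0.1422 0.0784] [-12.8   3.1  21.6] 13.7 36.13
0.0741 [0.4527 0.1421 0.0768] [-15.9   1.9  24. ] 13.4 36.38
```

```bash
python3 - <<'E'
from workcell import env
from geo import *
from chk import th_of
a=door(P,0.0,[-.153,.0018,.037])[0]; print(a)
n=np.array([a[0],a[1],.0738]); rot=lambda j:[180,0,Y-np.degrees(j)]
env.move_straight(n,rate=.03)
def st(l):
    s=env.read_state(); print(l,s["position"].round(4),s["force"].round(1),s["wrist_torque"].round(2),round(s["opening"]*87,1),s["tool_rot"].round(1),round(s["clock"],2)); return s
s=st("press")
print(th_of(env.grab_frame("scene"),env))
if s["force"][2]>17:
  for j in (.5,.65,.8,.9):
    env.move_straight(n,rot(j),rate=.05); s=st(j)
    if abs(s["wrist_torque"][2])>.9: print("stop"); break
E
```

```text
[0.45221421 0.14199569 0.116     ]
press [0.4528 0.1422 0.0769] [-8.   0.3 21.8] [ 0.02  2.52 -0.07] 13.6 [-1.80e+02 -1.00e-01 -1.23e+01] 36.63
([(np.float64(0.74), np.float64(0.0)), (np.float64(0.74), np.float64(0.02))], 0.88)
0.5 [0.4528 0.1422 0.0769] [-9.1  1.4 21.2] [ 0.02  2.52 -0.08] 13.0 [-1.799e+02 -1.000e-01 -2.090e+01] 37.03
0.65 [0.4528 0.1423 0.0769] [-8.2  1.5 21.6] [ 0.02  2.6  -0.04] 13.6 [-1.799e+02 -1.000e-01 -2.950e+01] 37.33
0.8 [0.4528 0.1423 0.0769] [-9.3  0.9 21.3] [ 0.1   2.54 -0.05] 13.1 [-1.799e+02 -1.000e-01 -3.810e+01] 37.63
0.9 [0.4528 0.1424 0.0769] [-9.1  0.6 22.3] [ 0.04  2.56 -0.08] 13.3 [-1.799e+02 -1.000e-01 -4.380e+01] 37.88
```

```bash
python3 - <<'E'
from workcell import env
from geo import *
n=np.array([.45221,.1420,.0738]); rot=lambda j:[180,0,Y-np.degrees(j)]
for j in np.r_[np.arange(.96,1.3,.04),np.arange(1.35,2.0,.1)]:
    env.move_straight(n,rot(j),rate=.05); s=env.read_state()
    print(round(j,2),s["position"].round(4),s["force"].round(1),s["wrist_torque"].round(2),round(s["clock"],2))
    if abs(s["wrist_torque"][2])>.6: print("stop"); break
E
```

```text
0.96 [0.4528 0.1424 0.0769] [-8.7  1.5 21.8] [ 0.06  2.58 -0.13] 38.13
1.0 [0.4529 0.1424 0.0769] [-9.2  2.5 21.4] [ 0.06  2.53 -0.07] 38.38
1.04 [0.4528 0.1424 0.0769] [-9.4  2.2 20.3] [ 0.04  2.54 -0.04] 38.63
1.08 [0.4529 0.1424 0.0769] [-8.3  2.1 20.7] [ 0.05  2.57 -0.06] 38.88
1.12 [0.4529 0.1424 0.0769] [-8.8  1.6 21.4] [ 0.11  2.61 -0.04] 39.13
1.16 [0.4529 0.1424 0.0769] [-8.5  2.1 21.8] [ 0.05  2.57 -0.04] 39.38
1.2 [0.4529 0.1424 0.0769] [-9.1  1.6 21.3] [ 0.03  2.58 -0.08] 39.63
1.24 [0.4529 0.1424 0.0769] [-8.8  1.8 21.3] [ 0.07  2.54 -0.05] 39.88
1.28 [0.453  0.1424 0.0769] [-8.8  1.8 20.3] [ 0.12  2.56 -0.05] 40.13
1.35 [0.4529 0.1424 0.0769] [-7.6  1.4 21.5] [ 0.12  2.58 -0.06] 40.38
1.45 [0.453  0.1424 0.0769] [-8.8  2.2 20.1] [ 0.15  2.56 -0.09] 40.63
1.55 [0.453  0.1424 0.0769] [-8.1  2.8 20.7] [ 0.06  2.53 -0.09] 40.88
1.65 [0.453  0.1424 0.0769] [-7.9  2.3 21.3] [ 0.13  2.51 -0.07] 41.13
1.75 [0.4531 0.1424 0.0769] [-7.2  2.2 20.5] [ 0.1   2.58 -0.03] 41.38
1.85 [0.4531 0.1425 0.0769] [-7.2  2.6 21.2] [ 0.1   2.46 -0.06] 41.63
1.95 [0.4531 0.1425 0.0769] [-6.8  3.1 20.7] [ 0.11  2.48 -0.02] 41.88
```

```bash
python3 - <<'E'
from workcell import env
from geo import *
n=np.array([.45221,.1420,.0738]); rot=lambda j:[180,0,Y-np.degrees(j)]
for j in np.r_[np.arange(2.1,2.9,.15),np.arange(2.9,3.34,.05)]:
    env.move_straight(n,rot(j),rate=.05); s=env.read_state()
    print(round(j,2),s["position"].round(4),s["force"].round(1),s["wrist_torque"].round(2),s["tool_rot"][2].round(1),round(s["clock"],2))
    if abs(s["wrist_torque"][2])>.6: print("stop"); break
E
```

```text
2.1 [0.4532 0.1425 0.0769] [-7.2  1.7 20.9] [ 0.09  2.41 -0.11] -112.6 42.18
2.25 [0.4532 0.1425 0.0769] [-7.1  1.5 20.6] [ 0.08  2.36 -0.09] -121.2 42.48
2.4 [0.4533 0.1424 0.0768] [-6.7  0.6 19.6] [ 0.12  2.25 -0.14] -129.8 42.78
2.55 [0.4533 0.1424 0.0768] [-5.8  1.4 19.5] [ 0.03  2.22 -0.12] -138.4 43.08
2.7 [0.4534 0.1424 0.0768] [-5.6  0.5 20. ] [-0.05  2.15 -0.09] -147.0 43.38
2.85 [0.4534 0.1423 0.0767] [-4.9  1.5 18.8] [-0.06  2.11 -0.08] -155.6 43.68
2.9 [0.4534 0.1423 0.0767] [-3.9 -0.2 18.5] [-0.01  2.01 -0.06] -158.4 43.93
2.95 [0.4534 0.1423 0.0767] [-4.4  0.7 18.7] [-0.05  2.04 -0.06] -161.3 44.18
3.0 [0.4534 0.1423 0.0767] [-4.9  1.  19.6] [-0.08  2.04 -0.1 ] -164.2 44.43
3.05 [0.4534 0.1423 0.0767] [-4.2  0.7 19.3] [-0.02  2.   -0.06] -167.0 44.68
3.1 [0.4534 0.1422 0.0767] [-5.1 -0.5 19.1] [-0.09  2.03 -0.06] -169.9 44.93
3.15 [0.4534 0.1422 0.0767] [-4.4  0.1 17.8] [-0.1   1.95  0.32] -172.7 45.18
3.2 [0.4535 0.1422 0.0767] [-4.5  1.5 17.3] [-0.19  1.9   1.05] -175.3 45.43
stop
```

```bash
python3 - <<'E'
from workcell import env
from geo import *
from chk import th_of
from bar import bar
env.gripper_to(.5); s=env.read_state(); print(s["force"].round(1),s["position"].round(4))
p=s["position"]; env.move_straight([p[0],p[1],.2],rate=.15)
env.goto([.50,.15,.36],[180,0,Y-180])
f=env.grab_frame("wrist"); bar(f,env,0.0)
print(th_of(env.grab_frame("scene"),env)); print(env.read_state()["clock"],env.read_state()["force"].round(1))
E
```

```text
[ 0.4  0.2 -0.5] [0.4522 0.142  0.0737]
mask 16228 0.19
dark 1024 mean [-1.455e-01 -1.000e-04] rect [-82.2  26.5] [142.9 195.2] 67.4
red 32 mean [-0.1857  0.0017] rect [-185.7    1.7] [6.4 6.2] 90.0
joint from red, axis nominal -3.091 r 0.0338
mask 16228 mean [-0.1151  0.0021] rect [-108.9    2.4] [186.5 163. ] 0.8
([(np.float64(0.94), np.float64(0.0)), (np.float64(0.93), np.float64(0.02))], 0.63)
48.1417 [ 0.7  0.3 -0.5]
```

```bash
python3 -c "
from workcell import env
print(env.close_job())"
```

```text
the job is handed in; nothing more can be done
None
```

The door is shut and latched: the handle is at its shut stop (about 3.14 rad by the red dot), the hand is clear, the screwdriver, padlock and file were not knowingly touched (not re-checked at the end), and the job was handed in at about 48 s.

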